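# Put the rinsed tumbler away in the drying cabinet

## Robot

A 6-joint arm with a two-finger parallel gripper is mounted at the origin on the work surface. World frame = base frame: x ahead of the robot, y to its left, z up, the work surface at z = 0. Lengths are in m, angles in rad, forces in N, time in s.
With the tool pointing down it reaches from about 0.225 to 0.875 m from the base axis. Payload 3.4 kg.
Tool frame: the origin (TCP) lies midway between the tips of the shut fingers; the grasp point (between the pads) lies 19 mm behind it (manip.grasp_offset is the distance from the TCP to the grasp point, in m); x points along the fingers, y is the direction in which the jaws open and shut, and the axes are right-handed (so a half turn about x gives the same grasp; the last joint's range is limited). The gripper opens to 85 mm and grips with 20 to 120 N. Pads are 22 mm wide; open, the fingers measure 114 mm over their backs; the gripper's body (76 mm by 85 mm) begins 54 mm behind the grasp point. The pads swing forward as they close: fully open they stand 13 mm farther back than shut.
Start: joints at [1.143, 0.276, 1.505, -0, 1.361, -0.121], TCP at [0.174, 0.548, 0.231] pointing down, gripper open.
Joint ranges: [-2.89, 2.89], [-0.75, 2.08], [0.22, 2.7], [-1.18, 4.32], [0.11, 2.71], [-2.7, 2.7]. Speed limits (rad/s): [2.57, 2.57, 3.14, 3.14, 3.14, 3.14].

## Interface

Orientations are given as a unit quaternion [w, x, y, z].
In Python, from rig import manip gives the robot as it stands.
- The arm moves only by the shell command python3 -m creep 'ROWS' [OPENING] [FORCE]. ROWS is a JSON object of lists of equal length, an entry for each row: "delta_pos": the shift along the tool's x, y, z in cm, a list of three; "dr": the turn, a rotation vector about the tool's x, y, z in rad, a list of three. In form: {"delta_pos": [[dx, dy, dz], ...], "dr": [[rx, ry, rz], ...]}. A call has 1 to 10 rows; each row is the pose to reach, as a shift and turn from the pose commanded when the call began, along the tool's axes at that moment; what a row does not reach only later rows make up. A row lasts 1/10 s, in which the tool goes at most 50 mm and 8.59 degrees, less where a joint would pass 70% of its speed; a pose out of reach is approached as far as the arm can. A call with a gripper value outside its range is refused whole. OPENING is the opening, from -1 (shut) to 1 (fully open), set as the call begins (- or left out, the last holds). The fingers move at their own pace and stop on an object; FORCE is the grip in N (left out, the last holds). Time passes only in rows, so rows that repeat a pose let the fingers close. It gives the time, the measured TCP pose, the force and the opening at its end, in the units of the state.
- manip.get_state(): the state, without advancing time (a new reading comes with each control period).
- manip.get_image(name): name is "side" or "top"; returns a dict with "pixels" (384x512x3 uint8, blue, green, red), "depth" (384x512 float32, m along the optical axis (not along the pixel's ray), 0 where there is no reading), "intrinsics" (3x3 intrinsics, pixels), "rvec" (rotation vector, rad) and "tvec" (3), from world to camera coordinates, as OpenCV has them. Camera axes: x right, y down, z forward; pixel columns grow to the right and rows downward; lengths in m; the calibration is good to about 2 mm. A picture is of the moment at which its call begins.
- manip.sign_off(): hands the job in, once; it reports no verdict.
The state is a dict: "clock": time; "qpos": joint angles; "qd": joint speeds; "effort": joint torques, N m; "position": TCP position; "ee_rot": TCP orientation; "contact_force": force on the tool from outside, world axes, zero at the start; "moment": the same for the moment, N m; "width": finger opening in m.
Only numpy, scipy, OpenCV 4.12 (cv2) and the standard library are available. Lean on these libraries where they do the work, as an engineer would, in place of code of your own. Each camera call takes 0.05 s, during which the arm holds its last target. There are 200 camera calls.

## Task

Slide the sloping window of the drying cabinet all the way open, take the rinsed steel tumbler off the draining cradle and set it upside down over the free drying peg behind the window, lowering it until its rim rests on the seat before letting go (do not drop it). Then slide the window fully shut again, leaving the tumbler on its peg. Do not disturb the bottles, the jar or the brush.

Things in the scene. Friction and masses are not known exactly. Their poses are not given: they have to be found in the camera images.
- cabinet: Low drying cabinet, fixed, metal and clear plastic, 230 deep (x; low front faces its -x, about the robot's left) by 420 wide (y). Origin: centre of underside. Front wall 50 high, clear back wall 193 with rail to 199, barred ends; roof rises at 33 deg between them. Roof's y<0 half: fixed pane over a tumbler already drying (leave it); y>0 half: the sliding window. Fully open, y=+17 to +202 is free.
- window (a joint): Sliding window: clear pane, steel frame, 262 up the slope by 205 wide, running along the cabinet's y. 0 = fully shut, 0.19 m = fully open (moved 190 mm to the cabinet's -y, over the fixed pane). Starts shut or up to 60 mm open. About 2.5 N friction plus 6 N per m/s; stays where left; hard stops at both ends.
- window_handle (a point): Centre of the outer edge of the window's handle (moves with it): a black fin mid-pane, 14 thick along the cabinet's y, 60 long up the slope, standing 45 off the pane at right angles (outward = (-0.545, 0, 0.839) in the cabinet's frame). Free all round. Axes parallel to the cabinet's.
- peg_seat (a point): Centre of the top of the 74 mm round seat under the free drying peg, 20 above the bench, at x=+30, y=+112 in the cabinet's frame. From it the grey peg rises 75: 38 diameter up to 55, then a cone to 16 at its top. The tumbler is home when its rim rests on the seat; the peg does not reach its bottom. Axes as the cabinet's, z up.
- cradle: Steel draining cradle fixed to the bench: a 110 x 90 x 4 plate with two 10 mm rods along its x, 30 apart, tops 17 above the bench. Origin: centre of its underside. The tumbler lies along its x with its mouth to +x (about towards the cabinet).
- tumbler: Plain straight steel tumbler, 56 outer diameter, 50 inner (6 play all round the peg), 90 long, bottom 5, about 0.13 kg, centre of mass about 38 from the bottom. Origin: centre of the outside of its bottom; z runs along its axis to the open mouth. Starts lying on the cradle, axis level 41 above the bench, mouth about towards the cabinet.
- tumbler_mouth (a point): Centre of the tumbler's open mouth, in the plane of its rim, 90 mm along z from its origin.
- green_bottle: Closed green glass bottle standing on the bench, 66 diameter, 230 tall; origin under its centre. Leave alone.
- amber_bottle: Closed amber glass bottle standing on the bench, 66 diameter, 210 tall; origin under its centre. Leave alone.
- cap_jar: Clear jar with a metal lid, 72 diameter, 90 tall; origin under its centre. Leave alone.
- brush: Brush lying on the bench to the robot's right of the cabinet. Leave alone.
Not all that is in view belongs to the job. Leave any orange or turquoise look-alike of the tumbler alone.

How it is judged:
By the outcome, as a careful person would: the job done as asked, in the order asked, and still so for the second after the job is handed in, with the robot touching nothing.
It also fails if it takes over 72 s, if anything falls off the work surface, if the arm or the gripper's body presses on something with over 40 N, if the wrist force passes 120 N, or if a joint passes its speed limit or range.

## Working session

There is one attempt and no reset: what is moved stays moved. The work goes in short steps, Python scripts to look and compute and a shell command to move; the robot and the scene stay as the last step left them, time stands still between calls to the robot, and variables do not carry over. Pictures are saved under pics/ and viewed, about 8 in all and at most 12, crops included, and the job is handed in when it is done.

```bash
ls; mkdir -p pics
cat > h.py <<'E'
import numpy as np,cv2
from rig import manip
from scipy.spatial.transform import Rotation as R
def cam(n):
    d=manip.get_image(n); np.savez('/tmp/'+n+'.npz',**d); return d
def load(n): return np.load('/tmp/'+n+'.npz')
def w(d,u,v,z=None):
    K=np.array(d['intrinsics']);Rm=cv2.Rodrigues(np.array(d['rvec'],float))[0];t=np.array(d['tvec'],float).ravel()
    ray=np.linalg.inv(K)@[u,v,1]
    if z is None: return Rm.T@(ray*d['depth'][int(v),int(u)]-t)
    o=-Rm.T@t; r=Rm.T@ray; return o+r*(z-o[2])/r[2]
def px(d,p):
    return cv2.projectPoints(np.array(p,float).reshape(-1,3),np.array(d['rvec'],float),np.array(d['tvec'],float),np.array(d['intrinsics']),None)[0].reshape(-1,2)
E
python3 - <<'E'
from h import *
for n in('top','side'):
    d=cam(n); cv2.imwrite(f'pics/{n}0.png',cv2.resize(d['pixels'],(800,600),interpolation=cv2.INTER_CUBIC))
    Rm=cv2.Rodrigues(np.array(d['rvec'],float))[0];print(n,-Rm.T@np.array(d['tvec']).ravel(),Rm.round(2).tolist())
print(manip.get_state())
E
```

```text
pics
top [ 0.47683205 -0.00955606  1.54500269] [[0.0, -1.0, 0.01], [-1.0, -0.0, -0.07], [0.07, -0.01, -1.0]]
side [ 0.01712654 -0.87322567  1.20697521] [[0.84, -0.55, -0.01], [-0.41, -0.61, -0.68], [0.37, 0.57, -0.73]]
{'clock': 0.1, 'qpos': array([ 1.14300717e+00,  2.76524653e-01,  1.50599988e+00,  3.17460860e-05,
        1.36068920e+00, -1.21010214e-01]), 'qd': array([ 0.00061827,  0.00042464, -0.00426444,  0.00145739,  0.00016424,
       -0.00102922]), 'effort': array([ 8.23733935e-04, -4.17695332e+01, -2.46407479e+01, -1.14111249e-04,
        5.71675351e-03,  1.19666871e-05]), 'position': array([0.17345068, 0.54773032, 0.23053291]), 'ee_rot': array([ 0.6986381 ,  0.10749148,  0.69896984, -0.10858892]), 'contact_force': array([-0.92537321,  0.39644684, -0.87325659]), 'moment': array([-0.03400536,  0.00330027,  0.02876237]), 'width': 0.08556409724536439}
```

View pics/top0.png

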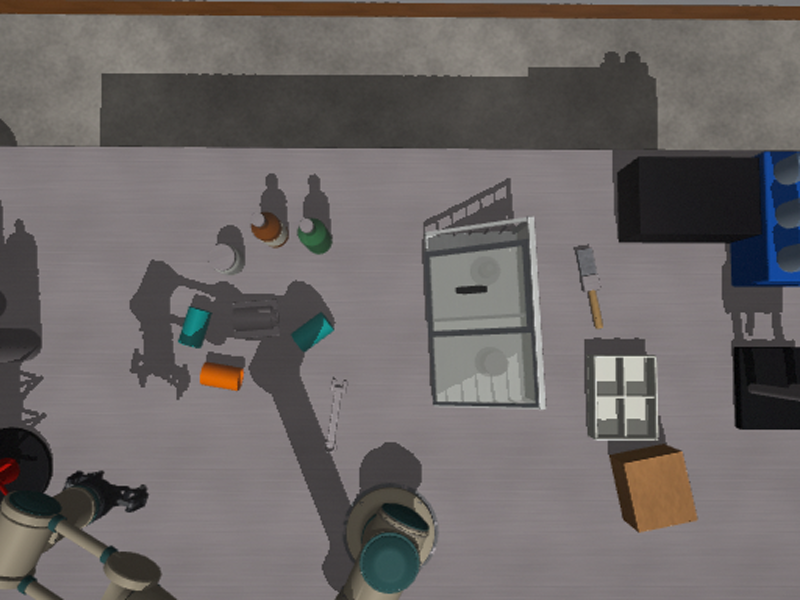

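View pics/side0.png

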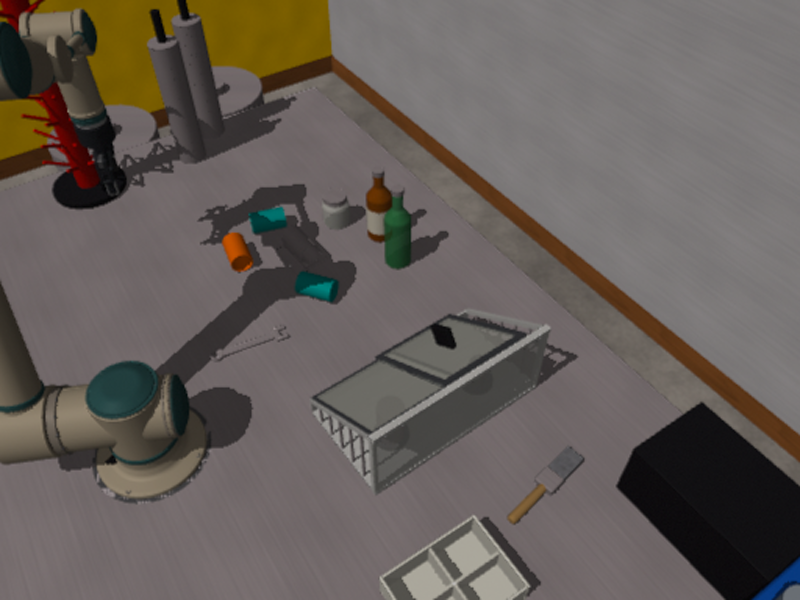

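The top view has four candidates: turquoise (195,327) and (313,332), orange (222,376), and the grey one on the cradle (254,319). By the description it is the grey one on the cradle, and I'll check that in a close crop.

Run:
```python
from h import *
d=load('top');p=d['pixels']
# native crops x4: cradle (130..200,180..230), cabinet
a=cv2.resize(p[182:226,138:190],None,fx=8,fy=8,interpolation=cv2.INTER_CUBIC); a=np.clip(a*2.0,0,255).astype(np.uint8)
b=cv2.resize(p[130:270,262:358],None,fx=4,fy=4,interpolation=cv2.INTER_CUBIC)
im=np.zeros((560,800,3),np.uint8); im[:352,:416]=a; im[:560,416:800]=b
cv2.imwrite('pics/crop1.png',im)
D=d['depth']
for v in range(190,218,3): print(v,[tuple(int(x) for x in w(d,u,v)*1000) for u in range(146,184,6)])
```

```text
190 [(570, 404, -1), (570, 380, 0), (571, 357, -1), (570, 333, 2), (570, 310, 3), (571, 287, 0), (571, 264, 0)]
193 [(558, 402, 4), (558, 379, 3), (559, 357, 0), (558, 332, 8), (559, 309, 4), (559, 285, 7), (559, 264, 0)]
196 [(547, 402, 2), (547, 379, 1), (547, 356, 2), (545, 323, 45), (545, 299, 52), (547, 286, 0), (547, 263, 0)]
199 [(535, 403, -3), (533, 364, 60), (533, 341, 65), (533, 318, 67), (533, 297, 61), (535, 283, 16), (536, 264, -2)]
202 [(524, 402, 0), (522, 362, 69), (522, 339, 69), (522, 318, 67), (522, 296, 66), (524, 285, 4), (524, 263, 0)]
205 [(512, 402, -1), (511, 362, 67), (511, 338, 72), (511, 316, 72), (511, 297, 59), (512, 283, 13), (513, 263, -2)]
208 [(500, 402, 0), (500, 363, 63), (500, 340, 63), (500, 319, 57), (500, 297, 58), (501, 284, 9), (501, 263, -1)]
211 [(489, 401, 0), (489, 365, 54), (489, 344, 48), (489, 331, 4), (489, 308, 6), (489, 285, 2), (489, 263, -1)]
214 [(477, 401, 1), (477, 377, 4), (477, 356, -4), (478, 331, 4), (478, 308, 3), (478, 284, 6), (478, 263, -2)]
217 [(466, 400, 5), (466, 378, -1), (466, 356, -3), (466, 333, -7), (466, 309, 0), (466, 286, -1), (466, 262, 0)]
```

View pics/crop1.png

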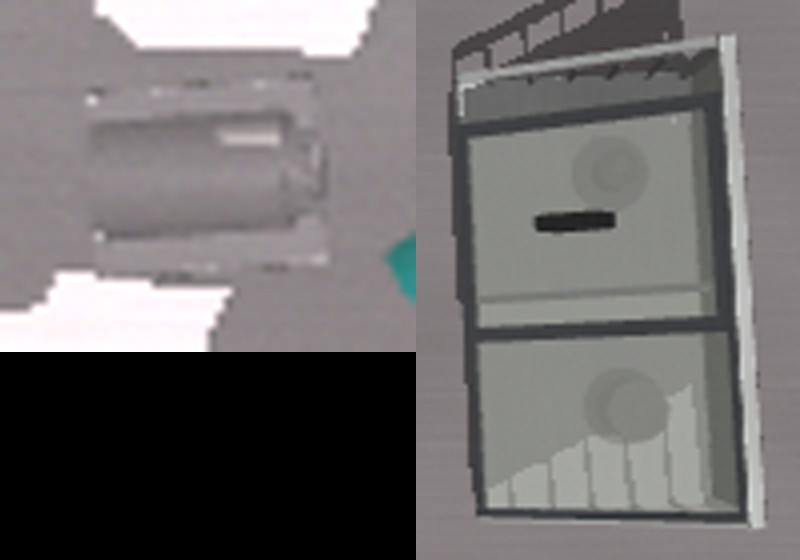

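The close crop confirms it: the plain grey tumbler lies on the cradle, from its bottom at crop (92,182) to its mouth at (292,168). The window is partly open. Its handle is at crop (575,221), and the rail corners are at (737,35) and (765,525).

Run:
```python
from h import *
d=load('top')
c=lambda X,Y:(262+(X-416)/4-.4,130+Y/4-.4)
np.set_printoptions(precision=4,suppress=True)
P1=w(d,*c(737,35),.199);P2=w(d,*c(765,527),.199);print('rail outer',P1,P2,np.linalg.norm(P1-P2))
P3=w(d,*c(721,38),.199);P4=w(d,*c(749,527),.199);print('rail inner',P3,P4)
yd=(P1-P2)/np.linalg.norm(P1-P2); print('yaw of y axis',np.degrees(np.arctan2(yd[1],yd[0])))
for X,Y in((456,85),(478,515)): print('front',w(d,*c(X,Y),.05))
u0,v0=c(575,221)
D=d['depth'];u0=int(u0);v0=int(v0)
for v in range(v0-2,v0+4): print(v,[w(d,u,v).round(3).tolist() for u in range(u0-11,u0+12,4)])
Q=np.array([w(d,u,v) for v in range(182,226) for u in range(138,190)])
uv=np.array([(u,v) for v in range(182,226) for u in range(138,190)])
m=(Q[:,2]>.045);Q=Q[m];print(len(Q))
from scipy.optimize import least_squares
def f(p):
    y=Q[:,1]-.33; cx=p[0]+p[1]*y
    return np.hypot((Q[:,0]-cx)/np.hypot(1,p[1]),Q[:,2]-p[2])-.028
s=least_squares(f,[.513,0,.041],loss='soft_l1',f_scale=.003);print(s.x)
# extents by pixel: top silhouette ends
for X,Y in((91,182),(292,168)): print('end',w(d,138+X/8-.4,182+Y/8-.4,.055))
for X,Y in((90,98),(96,267),(318,82),(327,262)): print('plate',w(d,138+X/8-.4,182+Y/8-.4,.004))
```

```text
rail outer [ 0.7387 -0.3151  0.199 ] [ 0.3214 -0.334   0.199 ] 0.41776173416692813
rail inner [ 0.7361 -0.3014  0.199 ] [ 0.3214 -0.3205  0.199 ]
yaw of y axis 2.589609375867249
front [ 0.7184 -0.0814  0.05  ]
front [ 0.3146 -0.1022  0.05  ]
182 [[0.597, -0.147, 0.093], [0.595, -0.16, 0.108], [0.595, -0.173, 0.118], [0.594, -0.187, 0.128], [0.593, -0.2, 0.138], [0.593, -0.213, 0.144]]
183 [[0.593, -0.146, 0.098], [0.592, -0.16, 0.108], [0.587, -0.168, 0.163], [0.586, -0.18, 0.177], [0.586, -0.193, 0.183], [0.588, -0.212, 0.152]]
184 [[0.589, -0.146, 0.098], [0.584, -0.155, 0.159], [0.584, -0.168, 0.168], [0.583, -0.181, 0.175], [0.583, -0.194, 0.178], [0.585, -0.211, 0.154]]
185 [[0.585, -0.146, 0.1], [0.581, -0.155, 0.153], [0.581, -0.168, 0.161], [0.58, -0.181, 0.173], [0.579, -0.193, 0.183], [0.581, -0.211, 0.159]]
186 [[0.581, -0.146, 0.1], [0.577, -0.155, 0.16], [0.577, -0.168, 0.166], [0.576, -0.181, 0.172], [0.576, -0.194, 0.181], [0.577, -0.21, 0.163]]
187 [[0.578, -0.146, 0.099], [0.574, -0.155, 0.156], [0.574, -0.169, 0.155], [0.575, -0.185, 0.142], [0.576, -0.201, 0.125], [0.575, -0.214, 0.138]]
376
[0.5172 0.0007 0.0412]
end [0.5137 0.3768 0.055 ]
end [0.5206 0.2833 0.055 ]
plate [0.5556 0.3914 0.004 ]
plate [0.4741 0.3867 0.004 ]
plate [0.5638 0.2814 0.004 ]
plate [0.4769 0.2756 0.004 ]
```

```bash
cat >> h.py <<'E'
np.set_printoptions(precision=3,suppress=True)
def Rt(t,j):
    t=np.array(t,float);t/=np.linalg.norm(t);j=np.array(j,float);j-=t*(j@t);j/=np.linalg.norm(j)
    return np.c_[t,j,np.cross(t,j)]
def plan(p,M,start=None):
    """delta from current (or start=(p,R)) to p,M; prints cm and rotvec; returns end"""
    if start is None:
        s=manip.get_state();q=s['ee_rot'];start=(s['position'],R.from_quat([q[1],q[2],q[3],q[0]]).as_matrix())
    p0,R0=start
    print('dpos cm',R0.T@(np.array(p)-p0)*100,'dr',R.from_matrix(R0.T@M).as_rotvec())
    return np.array(p,float),M
E
python3 - <<'E'
from h import *
s=manip.get_state();q=s['ee_rot'];R0=R.from_quat([q[1],q[2],q[3],q[0]]).as_matrix();print(R0)
yd=[np.cos(.047),np.sin(.047),0]
for j in(1,-1):
  M=Rt([0,0,-1],np.array(yd)*j); plan([.58,-.176,.29],M)
E
```

```text
[[-0.001  0.302  0.953]
 [-0.001  0.953 -0.302]
 [-1.    -0.002 -0.   ]]
dpos cm [ -5.869 -56.726  60.612] dr [1.217 0.001 0.002]
dpos cm [ -5.869 -56.726  60.612] dr [-1.925 -0.002  0.001]
```

```bash
python3 -m creep '{"delta_pos":[[-6,-5,5],[-6,-10,10],[-6,-14,14],[-6,-18,18],[-6,-22,22],[-6,-26,26],[-6,-30,31],[-6,-34,35],[-6,-38,39],[-6,-42,43]],"dr":[[0.12,0,0],[0.24,0,0],[0.36,0,0],[0.48,0,0],[0.6,0,0],[0.72,0,0],[0.84,0,0],[0.96,0,0],[1.08,0,0],[1.217,0,0]]}' 1 30
python3 - <<'E'
from h import *
yd=np.array([np.cos(.047),np.sin(.047),0]); M=Rt([0,0,-1],yd)
a=plan([.58,-.176,.25],M); plan([.58,-.176,.144],M,a); print(manip.get_state()['qpos'])
E
```

```text
clock: 1.1
position: [0.4026, 0.1177, 0.2908]
ee_rot: [0.51, 0.49, 0.51, -0.489]
contact_force: [0.9, 0.2, -0.3]
width: 0.0856
dpos cm [ 4.076 16.501 30.081] dr [-0.005 -0.    -0.   ]
dpos cm [10.6  0.   0. ] dr [0. 0. 0.]
[0.118 0.005 1.688 0.    1.449 0.076]
```

```bash
python3 -m creep '{"delta_pos":[[4.1,16.5,30.1],[4.1,16.5,30.1],[4.1,16.5,30.1],[4.1,16.5,30.1],[4.1,16.5,30.1],[4.1,16.5,30.1],[4.1,16.5,30.1],[4.1,16.5,30.1],[4.1,16.5,30.1],[4.1,16.5,30.1]],"dr":[[0,0,0],[0,0,0],[0,0,0],[0,0,0],[0,0,0],[0,0,0],[0,0,0],[0,0,0],[0,0,0],[0,0,0]]}'
python3 - <<'E'
from h import *
yd=np.array([np.cos(.047),np.sin(.047),0]); M=Rt([0,0,-1],yd)
plan([.58,-.176,.144],M)
d=cam('side'); u,v=px(d,[.58,-.176,.165])[0];print(u,v)
u=int(u);v=int(v);c=d['pixels'][v-75:v+75,u-100:u+100]
cv2.imwrite('pics/side1.png',cv2.resize(c,(800,600),interpolation=cv2.INTER_CUBIC))
E
```

```text
clock: 2.1
position: [0.5805, -0.1723, 0.2497]
ee_rot: [0.511, 0.488, 0.512, -0.488]
contact_force: [-0.1, 0.8, -0.4]
width: 0.0852
dpos cm [10.573 -0.06   0.384] dr [ 0.    -0.001  0.001]
281.9717708088347 210.38009599924857
```

View pics/side1.png

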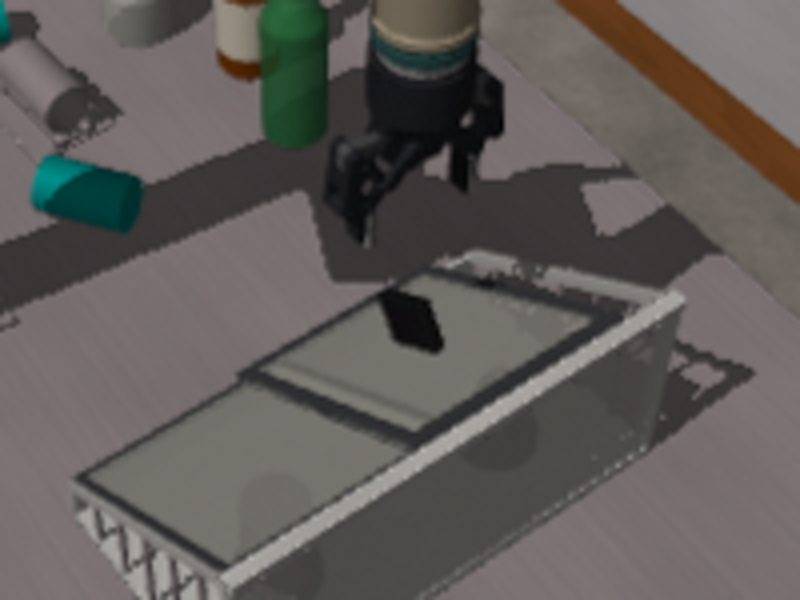

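The open jaws hang above the handle at (410,320) and straddle it along the slide direction. The steel tumbler can be seen on the cradle at upper left. Next I descend and grip.

```bash
Z='[0,0,0]'; python3 -m creep '{"delta_pos":[[3,0,0.3],[6,0,0.3],[8,0,0.3],[9,0,0.3],[10,0,0.3],[10.5,0,0.3],[10.5,0,0.3]],"dr":[[0,0,0],[0,0,0],[0,0,0],[0,0,0],[0,0,0],[0,0,0],[0,0,0]]}' 1
python3 -m creep '{"delta_pos":[[0,0,0],[0,0,0],[0,0,0],[0,0,0],[0,0,0],[0,0,0],[0,0,0],[0,0,0]],"dr":[[0,0,0],[0,0,0],[0,0,0],[0,0,0],[0,0,0],[0,0,0],[0,0,0],[0,0,0]]}' -1 25
```

```text
clock: 2.85
position: [0.5814, -0.176, 0.145]
ee_rot: [0.512, 0.488, 0.512, -0.488]
contact_force: [-0.5, -0.9, 0.3]
width: 0.0854
clock: 3.65
position: [0.5811, -0.1764, 0.1452]
ee_rot: [0.512, 0.488, 0.512, -0.488]
contact_force: [-1.9, -0.1, 3.1]
width: 0.0136
```

```bash
python3 -m creep '{"delta_pos":[[0,-1,0],[0,-2.5,0],[0,-4,0],[0,-5.5,0],[0,-7,0],[0,-8.5,0],[0,-10,0],[0,-11.2,0],[0,-12,0],[0,-12.5,0]],"dr":[[0,0,0],[0,0,0],[0,0,0],[0,0,0],[0,0,0],[0,0,0],[0,0,0],[0,0,0],[0,0,0],[0,0,0]]}'
python3 -m creep '{"delta_pos":[[0,-0.3,0],[0,-0.6,0],[0,-0.9,0],[0,-1.1,0],[0,-1.3,0]],"dr":[[0,0,0],[0,0,0],[0,0,0],[0,0,0],[0,0,0]]}'
```

```text
clock: 4.65
position: [0.456, -0.1827, 0.1452]
ee_rot: [0.512, 0.488, 0.511, -0.488]
contact_force: [3.0, -2.5, 1.6]
width: 0.0135
clock: 5.15
position: [0.4439, -0.1832, 0.1452]
ee_rot: [0.512, 0.488, 0.511, -0.488]
contact_force: [2.4, -3.4, 4.1]
width: 0.0136
```

```bash
python3 -m creep '{"delta_pos":[[0,-0.2,0],[0,-0.4,0],[0,-0.6,0],[0,-0.6,0]],"dr":[[0,0,0],[0,0,0],[0,0,0],[0,0,0]]}'
python3 -m creep '{"delta_pos":[[0,-0.2,0],[0,-0.4,0],[0,-0.5,0],[0,-0.5,0]],"dr":[[0,0,0],[0,0,0],[0,0,0],[0,0,0]]}'
```

```text
clock: 5.55
position: [0.4374, -0.1835, 0.1451]
ee_rot: [0.512, 0.488, 0.511, -0.488]
contact_force: [1.6, -4.0, 5.6]
width: 0.0133
clock: 5.95
position: [0.4365, -0.1836, 0.1452]
ee_rot: [0.514, 0.49, 0.509, -0.486]
contact_force: [13.1, -2.0, -0.5]
width: 0.0138
```

The force went to 13 N with no further motion, so the window is at its stop. I release, lift, and look.

```bash
python3 -m creep '{"delta_pos":[[0,0.4,0],[0,0.4,0],[0,0.4,0],[0,0.4,0],[-1,0.4,0],[-5,0.4,0],[-10,0.4,0],[-15,0.4,0],[-15,0.4,0]],"dr":[[0,0,0],[0,0,0],[0,0,0],[0,0,0],[0,0,0],[0,0,0],[0,0,0],[0,0,0],[0,0,0]]}' 1
python3 - <<'E'
from h import *
d=cam('top')
cv2.imwrite('pics/top2.png',cv2.resize(d['pixels'][130:270,140:360],(792,504),interpolation=cv2.INTER_CUBIC))
s=manip.get_state();print(s['qpos'],s['position'])
E
```

```text
clock: 6.85
position: [0.4397, -0.185, 0.3028]
ee_rot: [0.517, 0.489, 0.506, -0.487]
contact_force: [-0.1, -1.1, 0.2]
width: 0.0857
[-0.544  0.085  1.582  0.     1.466 -0.591] [ 0.438 -0.184  0.299]
```

View pics/top2.png

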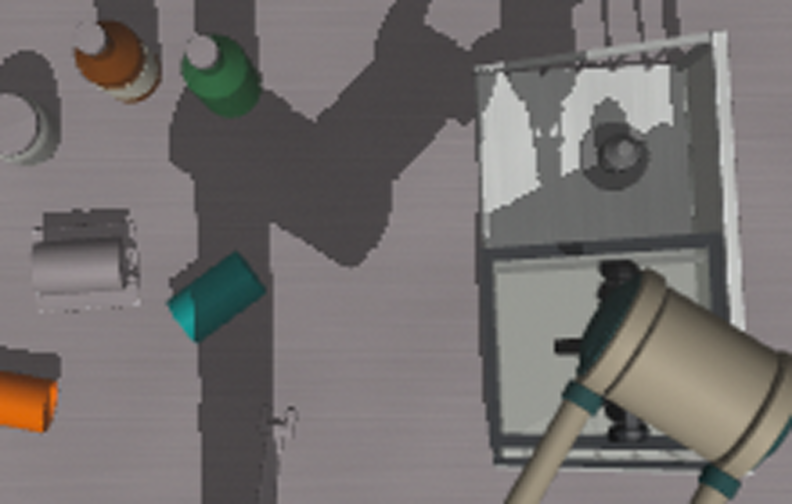

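The window is fully open. The free peg is clear, with its seat centred near (613,156) and its top near (622,150). The tumbler runs from about (34,264) to (123,263), and the bottles and jar have not moved.

Run:
```python
from h import *
from scipy.optimize import least_squares
d=load('top')
c=lambda X,Y:(140+X/3.6-.4,130+Y/3.6-.4)
print('seat',w(d,*c(614,156),.02),'top',w(d,*c(622,150),.095))
U,V=np.meshgrid(np.arange(296,328),np.arange(158,188))
Q=np.array([w(d,u,v) for u,v in zip(U.ravel(),V.ravel())])
print('cone',Q[Q[:,2]>.075].mean(0),(Q[:,2]>.075).sum(),'body',Q[(Q[:,2]>.05)].mean(0))
m=(Q[:,2]>.014)&(Q[:,2]<.027);print('seatpts',m.sum(),Q[m].min(0),Q[m].max(0))
b=cv2.resize(d['pixels'][184:222,142:186],(792,684),interpolation=cv2.INTER_CUBIC)[:600]
b=np.clip(b*1.3,0,255).astype(np.uint8); cv2.imwrite('pics/tum.png',b)
U,V=np.meshgrid(np.arange(144,182),np.arange(188,222))
Q=np.array([w(d,u,v) for u,v in zip(U.ravel(),V.ravel())]);T=Q[Q[:,2]>.05]
print(len(T),T.min(0),T.max(0))
def f(p):
    y=T[:,1]-.328; return np.hypot((T[:,0]-p[0]-p[1]*y)/np.hypot(1,p[1]),T[:,2]-.041)-.028
print(least_squares(f,[.515,0],loss='soft_l1',f_scale=.003).x)
```

```text
seat [ 0.638 -0.232  0.02 ] top [ 0.636 -0.229  0.095]
cone [ 0.629 -0.219  0.16 ] 79 body [ 0.629 -0.22   0.145]
seatpts 376 [ 0.584 -0.298  0.014] [ 0.697 -0.177  0.027]
343 [ 0.477 -0.01   0.05 ] [0.545 0.377 1.545]
[ 0.518 -0.075]
```

View pics/tum.png

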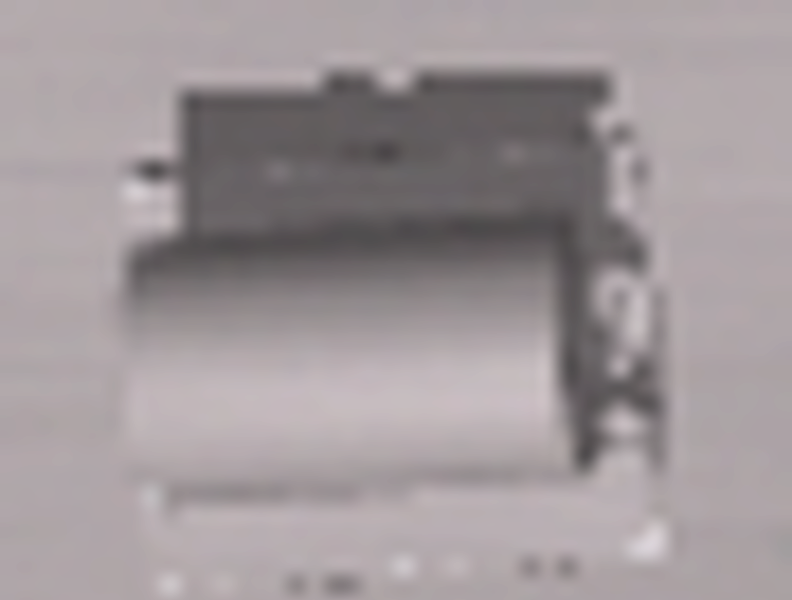

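```bash
cat > k.py <<'E'
from h import *
from scipy.optimize import least_squares
D=[([1.143,.2765,1.506],[.1735,.5477,.2305]),([.118,.005,1.688],[.4026,.1177,.2908]),([-.544,.085,1.582],[.438,-.184,.299])]
A=[];B=[];off=[]
for q,p in D:
    x=np.array([np.cos(q[0]),np.sin(q[0])]);r=x@p[:2];off.append(x[0]*p[1]-x[1]*p[0])
    A.append([np.cos(q[1]),np.cos(q[1]+q[2]),1,0]);B.append(p[2]);A.append([np.sin(q[1]),np.sin(q[1]+q[2]),0,1]);B.append(r)
if __name__=='__main__': print(off,np.linalg.lstsq(np.array(A),np.array(B),rcond=None))
def ori(q,s=1):
    F=R.from_euler('z',q[0])*R.from_euler('y',q[1]+q[2])*R.from_euler('z',s*q[3])*R.from_euler('y',q[4])*R.from_euler('z',q[5])
    m=F.as_matrix(); return np.c_[m[:,2],-m[:,0],-m[:,1]]
def ik(p,M,L,h,Lt,off,s=1,guess=None):
    lo=np.array([-2.89,-.75,.22,-1.18,.11,-2.7]);hi=np.array([2.89,2.08,2.7,4.32,2.71,2.7])
    out=[]
    def f(q):
        m=ori(q,s);e=np.array([np.cos(q[0]),np.sin(q[0])]);rr=L[0]*np.sin(q[1])+L[1]*np.sin(q[1]+q[2])
        W=np.r_[e*rr+off*np.array([-e[1],e[0]]),h+L[0]*np.cos(q[1])+L[1]*np.cos(q[1]+q[2])]
        return np.r_[(W+m[:,0]*Lt-p)*5,(m-M).ravel()]
    rng=np.random.default_rng(0)
    for k in range(25):
        r=least_squares(f,rng.uniform(lo,hi),bounds=(lo,hi))
        if r.cost<1e-6 and not any(np.allclose(r.x,o,atol=.02) for o in out): out.append(r.x)
    return out
E
python3 k.py
python3 - <<'E'
from k import *
L=np.linalg.lstsq(np.array(A),np.array(B),rcond=None)[0]
print(manip.get_state()['qpos'])
E
```

```text
[np.float64(0.0693579473621557), np.float64(0.06948489368610228), np.float64(0.06925373267182039)] (array([ 0.602,  0.425, -0.259, -0.008]), array([0.]), np.int32(4), array([2.46 , 2.434, 0.139, 0.061]))
[-0.544  0.085  1.582  0.     1.466 -0.591]
```

```bash
cat > t.py <<'E'
from k import *
a=np.array([.06,-.998,0]);zz=np.array([0,0,-1.])
def pick(sg,al=np.pi/4,back=0,s=.04,f=.022):
    t=np.cos(al)*a+np.sin(al)*zz; M=Rt(t,sg*np.array([.998,.06,0]))
    g=np.array([.5175-.06*(-.0)+0,.329,.041]) - a*(.045-s)
    return g+t*(f-back),M
def place(sg,al=np.pi/4,back=0,s=.04,f=.022,up=0,peg=(.637,-.231)):
    t=np.cos(al)*np.array([.047,-.999,0])+np.sin(al)*zz; M=Rt(t,sg*np.array([.999,.047,0]))
    return np.array([peg[0],peg[1],.11-s+up])+t*(f-back),M
E
python3 - <<'E'
from t import *
for Lt in(.34,.40):
 for s in(1,-1):
  for al in (.785,1.0):
   for sg in(1,-1):
    for n,(p,M) in(('pick',pick(sg,al)),('place',place(sg,al,up=.1))):
     for q in ik(p,M,(.602,.425),Lt-.259,Lt,.069,s): print(Lt,s,al,n,sg,q)
E
```

```text
0.34 1 0.785 pick 1 [ 0.745  0.749  1.469 -0.581  1.502  0.903]
0.34 1 0.785 place 1 [-0.12   0.453  1.682 -0.917  1.073  0.323]
0.34 1 0.785 pick -1 [ 0.745  0.749  1.469 -0.581  1.502 -2.239]
0.34 1 1.0 pick 1 [ 0.687  0.658  1.539 -0.467  1.333  0.829]
0.34 1 1.0 place 1 [-0.204  0.426  1.613 -0.649  1.048  0.066]
0.34 1 1.0 pick -1 [ 0.687  0.658  1.539 -0.467  1.333 -2.312]
0.34 -1 0.785 pick 1 [0.745 0.749 1.469 0.581 1.502 0.903]
0.34 -1 0.785 place 1 [-0.12   0.453  1.682  0.917  1.073  0.323]
0.34 -1 0.785 pick -1 [ 0.745  0.749  1.469  0.581  1.502 -2.239]
0.34 -1 1.0 pick 1 [0.687 0.658 1.539 0.467 1.333 0.829]
0.34 -1 1.0 place 1 [-0.204  0.426  1.613  0.649  1.048  0.066]
0.34 -1 1.0 pick -1 [ 0.687  0.658  1.539  0.467  1.333 -2.312]
0.4 1 0.785 pick 1 [ 0.787  0.807  1.389 -0.557  1.538  0.92 ]
0.4 1 0.785 place 1 [-0.053  0.468  1.706 -0.915  1.094  0.397]
0.4 1 0.785 pick -1 [ 0.787  0.807  1.389 -0.557  1.538 -2.221]
0.4 1 1.0 pick 1 [ 0.723  0.697  1.485 -0.45   1.359  0.849]
0.4 1 1.0 place 1 [-0.153  0.427  1.635 -0.654  1.056  0.124]
0.4 1 1.0 pick -1 [ 0.723  0.697  1.485 -0.45   1.359 -2.292]
0.4 -1 0.785 pick 1 [0.787 0.807 1.389 0.557 1.538 0.92 ]
0.4 -1 0.785 place 1 [-0.053  0.468  1.706  0.915  1.094  0.397]
0.4 -1 0.785 pick -1 [ 0.787  0.807  1.389  0.557  1.538 -2.221]
0.4 -1 1.0 pick 1 [0.723 0.697 1.485 0.45  1.359 0.849]
0.4 -1 1.0 place 1 [-0.153  0.427  1.635  0.654  1.056  0.124]
0.4 -1 1.0 pick -1 [ 0.723  0.697  1.485  0.45   1.359 -2.292]
```

Run:
```python
from t import *
p,M=pick(-1,back=.12);print(p); p[2]+=.03; plan(p,M)
print(pick(-1)[0])
```

```text
[0.513 0.403 0.11 ]
dpos cm [ 15.693  10.122 -58.378] dr [ 2.892 -0.003  1.189]
[0.518 0.318 0.025]
```

```bash
python3 -m creep '{"delta_pos":[[0,0,-4],[0,0,-8],[0,1,-12],[0,2,-16],[0,3,-20],[0,4,-24],[0,5,-28],[0,6,-32],[0,7,-36],[0,8,-40]],"dr":[[-0.13,0,0],[-0.26,0,0],[-0.39,0,0],[-0.52,0,0],[-0.65,0,0],[-0.78,0,0],[-0.91,0,0],[-1.04,0,0],[-1.17,0,0],[-1.3,0,0]]}'
python3 - <<'E'
from t import *
p,M=pick(-1,back=.12);p[2]+=.03; plan(p,M); print(manip.get_state()['qpos'])
E
```

```text
clock: 7.9
position: [0.4967, 0.2216, 0.2936]
ee_rot: [0.702, 0.077, 0.704, -0.077]
contact_force: [1.3, -0.5, 0.1]
width: 0.0852
dpos cm [15.304 18.103 -2.294] dr [-1.74   0.541 -0.722]
[ 0.292  0.202  1.454 -0.     1.489 -1.061]
```

```bash
python3 -m creep '{"delta_pos":[[0,4,0],[0,8,-1],[0,12,-2],[0,15,-2.3],[0,18.1,-2.3],[0,18.1,-2.3],[0,18.1,-2.3],[2,18.1,-2.3],[4,18.1,-2.3],[6,18.1,-2.3]],"dr":[[-1.74,0.541,-0.722],[-1.74,0.541,-0.722],[-1.74,0.541,-0.722],[-1.74,0.541,-0.722],[-1.74,0.541,-0.722],[-1.74,0.541,-0.722],[-1.74,0.541,-0.722],[-1.74,0.541,-0.722],[-1.74,0.541,-0.722],[-1.74,0.541,-0.722]]}'
python3 - <<'E'
from t import *
p,M=pick(-1,back=.12);p[2]+=.03; plan(p,M); print(manip.get_state()['qpos'])
E
```

```text
clock: 8.9
position: [0.5152, 0.4015, 0.2326]
ee_rot: [0.407, -0.531, 0.714, 0.207]
contact_force: [-0.4, -0.1, -0.6]
width: 0.0854
dpos cm [7.309 1.522 5.426] dr [-0.408  0.124 -0.171]
[ 0.755  0.709  0.934 -0.406  2.007 -2.057]
```

```bash
python3 -m creep '{"delta_pos":[[1,0.2,0.7],[2,0.5,1.5],[3,0.7,2.2],[4,0.9,3],[5.5,1.2,4],[7.3,1.5,5.4],[7.3,1.5,5.4],[7.3,1.5,5.4]],"dr":[[-0.408,0.124,-0.171],[-0.408,0.124,-0.171],[-0.408,0.124,-0.171],[-0.408,0.124,-0.171],[-0.408,0.124,-0.171],[-0.408,0.124,-0.171],[-0.408,0.124,-0.171],[-0.408,0.124,-0.171]]}'
python3 - <<'E'
from t import *
p,M=pick(-1,back=.12);a=plan(p,M); p2,_=pick(-1);plan(p2,M,a);plan(p2,M);print(manip.get_state()['qpos'])
d=cam('side'); u,v=px(d,[.517,.35,.06])[0];print(u,v)
u=int(u);v=int(v);c=d['pixels'][v-60:v+60,u-80:u+80]
cv2.imwrite('pics/side2.png',cv2.resize(c,(800,600),interpolation=cv2.INTER_CUBIC))
E
```

```text
clock: 9.7
position: [0.5143, 0.4027, 0.1428]
ee_rot: [-0.266, 0.671, -0.635, -0.277]
contact_force: [1.8, 0.7, 0.8]
width: 0.0857
dpos cm [2.266 0.143 2.328] dr [-0.009  0.002 -0.002]
dpos cm [11.999 -0.    -0.   ] dr [0. 0. 0.]
dpos cm [14.265  0.121  2.299] dr [-0.009  0.002 -0.002]
[ 0.838  0.776  1.102 -0.545  1.833 -2.341]
188.82385716979806 149.8548601870335
```

View pics/side2.png

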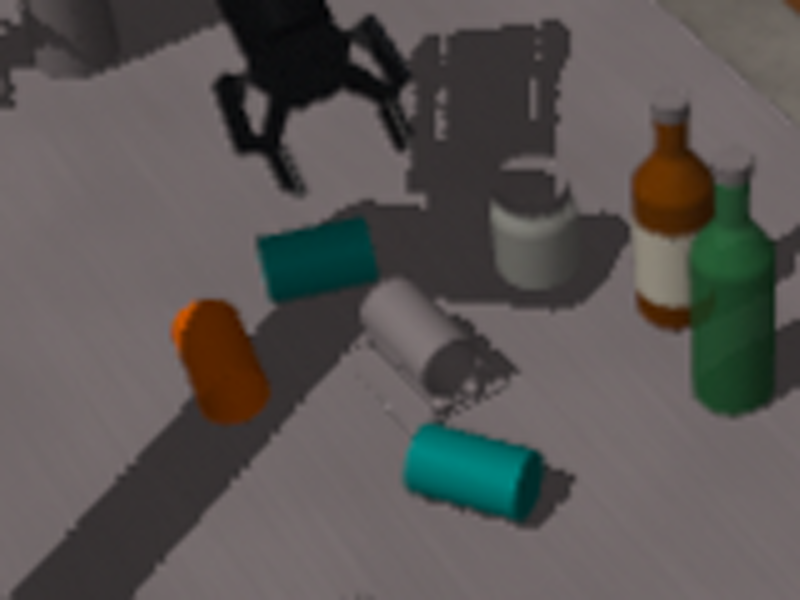

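The jaws are aimed at the tumbler's bottom end, at (375,305) in the crop, with its mouth at (452,370). Before advancing I check the predicted tumbler axis against this view.

Run:
```python
from t import *
d=load('side');u0,v0=188-80,149-60
a=np.array([.06,-.998,0])
for n,s in(('bottom',-.045),('mouth',.045)):
    q=(px(d,np.array([.5175,.329,.041])+a*s)[0]-[u0,v0]+.5)*5;print(n,q)
```

```text
bottom [392.801 309.123]
mouth [452.857 370.748]
```

```bash
python3 -m creep '{"delta_pos":[[1,0.1,2.3],[3,0.1,2.3],[5,0.1,2.3],[7,0.1,2.3]],"dr":[[0,0,0],[0,0,0],[0,0,0],[0,0,0]]}'
```

```text
clock: 10.15
position: [0.5151, 0.3709, 0.0763]
ee_rot: [-0.267, 0.671, -0.634, -0.278]
contact_force: [1.2, 0.2, 0.2]
width: 0.0855
```

```bash
python3 -m creep '{"delta_pos":[[2,0,0],[4,0,0],[5.5,0,0],[6.5,0,0],[7.1,0,0],[7.1,0,0]],"dr":[[0,0,0],[0,0,0],[0,0,0],[0,0,0],[0,0,0],[0,0,0]]}'
python3 - <<'E'
from t import *
p,M=pick(-1);plan(p,M)
E
python3 -m creep '{"delta_pos":[[0,0,0],[0,0,0],[0,0,0],[0,0,0],[0,0,0],[0,0,0]],"dr":[[0,0,0],[0,0,0],[0,0,0],[0,0,0],[0,0,0],[0,0,0]]}' -1 50
```

```text
clock: 10.75
position: [0.5179, 0.3205, 0.0264]
ee_rot: [-0.266, 0.671, -0.634, -0.278]
contact_force: [0.5, -1.2, -0.7]
width: 0.0855
dpos cm [ 0.206 -0.007 -0.076] dr [-0.007  0.003 -0.001]
clock: 11.35
position: [0.5163, 0.321, 0.0275]
ee_rot: [-0.265, 0.671, -0.635, -0.278]
contact_force: [-4.2, 1.7, 4.3]
width: 0.0556
```

Width is 55.6 mm, so it is held. Lifting straight up.

```bash
python3 -m creep '{"delta_pos":[[-0.7,0,-0.7],[-2,0,-2],[-4,0,-4],[-6,0,-6],[-9,0,-9],[-12,0,-12],[-14,0,-14],[-16,0,-16],[-16,0,-16],[-16,0,-16]],"dr":[[0,0,0],[0,0,0],[0,0,0],[0,0,0],[0,0,0],[0,0,0],[0,0,0],[0,0,0],[0,0,0],[0,0,0]]}'
python3 - <<'E'
from t import *
s=manip.get_state();print(s['qpos'],s['width'])
p,M=place(1,up=.16);print(p);plan(p,M)
d=cam('side'); u,v=px(d,s['position'])[0];print(u,v)
u=int(u);v=int(v);c=d['pixels'][max(v-60,0):v+60,u-80:u+80]
cv2.imwrite('pics/side3.png',cv2.resize(c,(800,600),interpolation=cv2.INTER_CUBIC))
E
```

```text
clock: 12.35
position: [0.5171, 0.32, 0.2538]
ee_rot: [-0.267, 0.671, -0.633, -0.278]
contact_force: [-0.6, 0.3, -1.7]
width: 0.0554
[ 0.763  0.606  1.16  -0.599  1.882 -2.468] 0.05542430176560204
[ 0.638 -0.247  0.214]
dpos cm [ 43.072  -8.892 -37.895] dr [-3.141 -0.017  0.009]
186.7033074371006 113.61931141917496
```

View pics/side3.png

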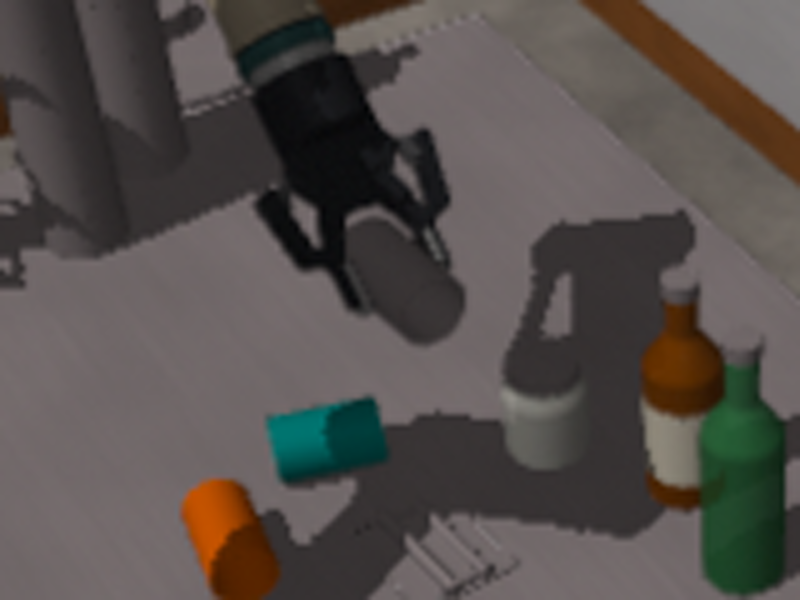

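It is held firmly and level, and clear of the cradle. Nothing else has moved. Now I transfer with the half roll, keeping away from the bottles first.

```bash
python3 -m creep '{"delta_pos":[[0,0,-4],[1,0,-8],[4,0,-11],[7,0,-14],[10,0,-17],[13,0,-20],[16,0,-23],[19,-1,-26],[22,-2,-28],[25,-3,-30]],"dr":[[0.1,0,0],[0.23,0,0],[0.36,0,0],[0.49,0,0],[0.62,0,0],[0.75,0,0],[0.88,0,0],[1.01,0,0],[1.14,0,0],[1.27,0,0]]}'
python3 - <<'E'
from t import *
s=manip.get_state();print(s['qpos'],s['width'])
p,M=place(1,up=.14);print(p);plan(p,M)
E
```

```text
clock: 13.4
position: [0.5675, -0.0686, 0.2852]
ee_rot: [0.612, -0.381, 0.676, -0.154]
contact_force: [1.4, 0.6, -2.2]
width: 0.0556
[ 0.208  0.322  1.57  -0.778  1.447 -1.531] 0.05556785773922496
[ 0.638 -0.247  0.194]
dpos cm [19.234 -7.96   3.872] dr [ 1.871  0.004 -0.008]
```

```bash
python3 -m creep '{"delta_pos":[[1,-0.8,0.2],[2,-1.6,0.6],[4,-2.4,1],[6,-3.2,1.5],[8,-4,2],[10,-4.8,2.4],[10,-4.8,2.4],[10,-4.8,2.4],[10,-4.8,2.4],[10,-4.8,2.4]],"dr":[[0.13,0,0],[0.26,0,0],[0.39,0,0],[0.52,0,0],[0.65,0,0],[0.78,0,0],[0.91,0,0],[1.04,0,0],[1.17,0,0],[1.3,0,0]]}'
python3 - <<'E'
from t import *
s=manip.get_state();print(s['qpos'],s['width'])
p,M=place(1,up=.10);print(p);plan(p,M)
E
```

```text
clock: 14.4
position: [0.6097, -0.1628, 0.2411]
ee_rot: [0.717, 0.067, 0.445, -0.531]
contact_force: [-0.6, 0.3, -1.3]
width: 0.0557
[ 0.04   0.383  1.591 -0.826  1.278 -0.283] 0.05574264932671414
[ 0.638 -0.247  0.154]
dpos cm [12.149  2.003  1.213] dr [ 0.571 -0.003 -0.007]
```

```bash
python3 -m creep '{"delta_pos":[[0,0.5,0],[1,1,0.1],[2,1.5,0.2],[3,2,0.4],[5,2,0.6],[7,2,0.8],[9,2,1],[10.5,2,1.1],[12.1,2,1.2],[12.1,2,1.2]],"dr":[[0.12,0,0],[0.24,0,0],[0.36,0,0],[0.48,0,0],[0.571,-0.003,-0.007],[0.571,-0.003,-0.007],[0.571,-0.003,-0.007],[0.571,-0.003,-0.007],[0.571,-0.003,-0.007],[0.571,-0.003,-0.007]]}'
python3 - <<'E'
from t import *
s=manip.get_state();print(s['qpos'],s['width'],s['position'])
p,M=place(1,up=.10);plan(p,M)
a=cam('top');b=cam('side')
im=np.zeros((560,800,3),np.uint8)
u,v=px(a,[.637,-.231,.1])[0];u=int(u);v=int(v);print(u,v);im[:560,:400]=cv2.resize(a['pixels'][v-35:v+35,u-25:u+25],(400,560),interpolation=cv2.INTER_CUBIC)
u,v=px(b,[.637,-.231,.1])[0];u=int(u);v=int(v);print(u,v);im[:560,400:]=cv2.resize(b['pixels'][v-35:v+35,u-25:u+25],(400,560),interpolation=cv2.INTER_CUBIC)
cv2.imwrite('pics/pl1.png',im)
E
```

```text
clock: 15.4
position: [0.6377, -0.2472, 0.1547]
ee_rot: [0.669, 0.262, 0.278, -0.637]
contact_force: [-0.7, -0.1, -2.0]
width: 0.0558
[-0.094  0.497  1.644 -0.912  1.088  0.338] 0.05584358228587454 [ 0.638 -0.247  0.155]
dpos cm [-0.025  0.011 -0.061] dr [0.005 0.    0.001]
313 170
305 226
```

View pics/pl1.png

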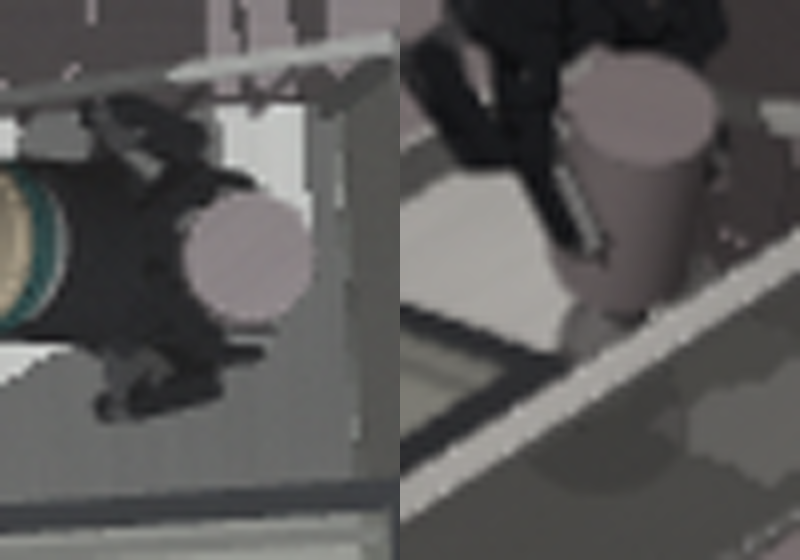

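The tumbler hangs inverted above the seat. Its bottom disc is centred at (250,257) in the top crop and (642,105) in the side crop. I triangulate it against the peg.

Run:
```python
from t import *
a=load('top');b=load('side')
for z in(.205,.21,.215): print(z,w(a,318.7,166.6,z),w(b,309.75,203.6,z))
Q=np.array([w(a,u,v) for v in range(158,176) for u in range(310,328)]);m=(Q[:,2]>.19)&(Q[:,2]<.23);Q=Q[m]
print(len(Q),Q.mean(0),np.c_[Q.min(0),Q.max(0)])
A=np.c_[Q[:,:2]-Q[:,:2].mean(0),np.ones(len(Q))];print('plane',np.linalg.lstsq(A,Q[:,2],rcond=None)[0])
```

```text
0.205 [ 0.64  -0.234  0.205] [ 0.644 -0.228  0.205]
0.21 [ 0.64  -0.233  0.21 ] [ 0.641 -0.231  0.21 ]
0.215 [ 0.639 -0.232  0.215] [ 0.638 -0.234  0.215]
258 [ 0.639 -0.229  0.209] [[ 0.609  0.671]
 [-0.258 -0.201]
 [ 0.19   0.226]]
plane [-0.011  0.035  0.209]
```

```bash
python3 -m creep '{"delta_pos":[[0.5,-0.15,-0.5],[1.2,-0.15,-1.2],[2,-0.15,-2],[2.8,-0.15,-2.8],[3.5,-0.15,-3.5],[4.2,-0.15,-4.2],[4.9,-0.15,-4.9],[5.5,-0.15,-5.5],[6,-0.15,-6],[6,-0.15,-6]],"dr":[[0,0,0],[0,0,0],[0,0,0],[0,0,0],[0,0,0],[0,0,0],[0,0,0],[0,0,0],[0,0,0],[0,0,0]]}'
python3 -m creep '{"delta_pos":[[0.2,0,-0.2],[0.4,0,-0.4],[0.6,0,-0.6],[0.7,0,-0.7],[0.7,0,-0.7]],"dr":[[0,0,0],[0,0,0],[0,0,0],[0,0,0],[0,0,0]]}'
```

```text
clock: 16.5
position: [0.6371, -0.2462, 0.0711]
ee_rot: [0.67, 0.263, 0.278, -0.637]
contact_force: [-0.6, -0.5, -0.7]
width: 0.0556
clock: 17.0
position: [0.6376, -0.2462, 0.0625]
ee_rot: [0.67, 0.263, 0.277, -0.636]
contact_force: [0.0, -0.5, -2.0]
width: 0.0553
```

```bash
python3 -m creep '{"delta_pos":[[0.15,0,-0.15],[0.3,0,-0.3],[0.45,0,-0.45],[0.45,0,-0.45]],"dr":[[0,0,0],[0,0,0],[0,0,0],[0,0,0]]}'; python3 -m creep '{"delta_pos":[[0.07,0,-0.07],[0.14,0,-0.14],[0.14,0,-0.14]],"dr":[[0,0,0],[0,0,0],[0,0,0]]}'
```

```text
clock: 17.4
position: [0.6375, -0.2462, 0.0558]
ee_rot: [0.67, 0.263, 0.277, -0.636]
contact_force: [-0.8, -0.0, -2.3]
width: 0.0556
clock: 17.7
position: [0.6377, -0.2465, 0.0555]
ee_rot: [0.67, 0.263, 0.276, -0.637]
contact_force: [-1.7, 1.7, 3.7]
width: 0.0556
```

Contact: Fz went from −2 to +4 N. One more millimetre to be sure it is seated.

```bash
python3 -m creep '{"delta_pos":[[0.07,0,-0.07],[0.14,0,-0.14],[0.14,0,-0.14]],"dr":[[0,0,0],[0,0,0],[0,0,0]]}'
python3 - <<'E'
from t import *
a=cam('top');b=cam('side')
im=np.zeros((560,800,3),np.uint8)
u,v=px(a,[.637,-.231,.1])[0];u=int(u);v=int(v);print(u,v);im[:560,:400]=cv2.resize(a['pixels'][v-35:v+35,u-25:u+25],(400,560),interpolation=cv2.INTER_CUBIC)
u,v=px(b,[.637,-.231,.07])[0];u=int(u);v=int(v);print(u,v);im[:560,400:]=cv2.resize(b['pixels'][v-35:v+35,u-25:u+25],(400,560),interpolation=cv2.INTER_CUBIC)
cv2.imwrite('pics/pl2.png',im)
Q=np.array([w(a,u,v) for v in range(158,182) for u in range(300,328)]);print(np.median(Q[(Q[:,2]>.1)&(Q[:,2]<.125)],axis=0),((Q[:,2]>.1)&(Q[:,2]<.125)).sum())
E
```

```text
clock: 18.0
position: [0.6377, -0.2467, 0.0554]
ee_rot: [0.671, 0.262, 0.275, -0.637]
contact_force: [-4.4, 5.3, 12.2]
width: 0.0556
313 170
304 232
[ 0.639 -0.225  0.11 ] 247
```

View pics/pl2.png

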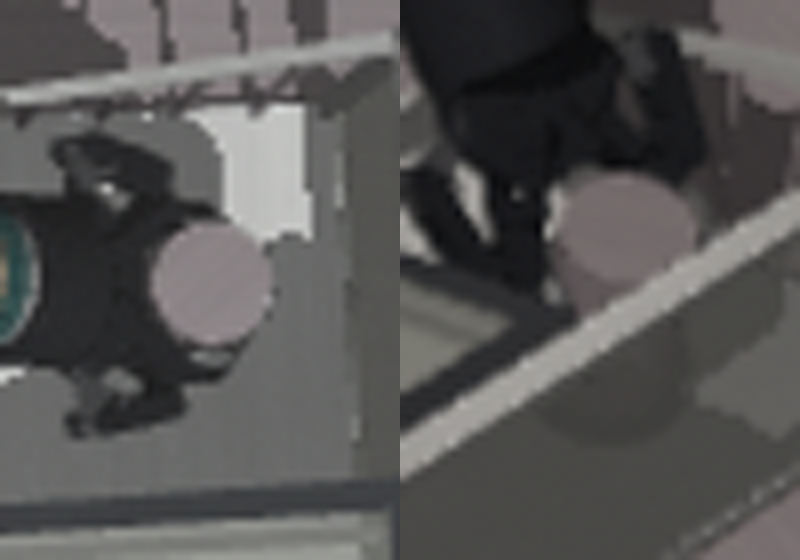

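The tumbler's bottom is at z = 0.110, exactly the home height, and 12 N pushes back. It is seated on the peg, shown at (210,283) in the top crop. I relieve, release, and retract along the fingers.

```bash
python3 -m creep '{"delta_pos":[[-0.15,0,0.15],[-0.15,0,0.15]],"dr":[[0,0,0],[0,0,0]]}'
python3 -m creep '{"delta_pos":[[0,0,0],[0,0,0],[0,0,0],[0,0,0],[0,0,0],[-1,0,0],[-3,0,0],[-6,0,0],[-10,0,0],[-14,0,0]],"dr":[[0,0,0],[0,0,0],[0,0,0],[0,0,0],[0,0,0],[0,0,0],[0,0,0],[0,0,0],[0,0,0],[0,0,0]]}' 1
python3 - <<'E'
from t import *
s=manip.get_state();print(s['qpos'],s['position'])
M=Rt([0,0,-1],[np.cos(.047),np.sin(.047),0])
plan([.50,-.10,.32],M); plan([.437,-.1835,.30],M)
a=cam('top');Q=np.array([w(a,u,v) for v in range(158,182) for u in range(300,328)]);m=(Q[:,2]>.1)&(Q[:,2]<.125);print(np.median(Q[m],axis=0),m.sum(),Q[m].min(0),Q[m].max(0))
E
```

```text
clock: 18.3
position: [0.638, -0.2464, 0.0555]
ee_rot: [0.67, 0.263, 0.276, -0.636]
contact_force: [-1.0, 2.2, 5.6]
width: 0.0559
clock: 19.3
position: [0.6323, -0.1453, 0.1553]
ee_rot: [0.67, 0.264, 0.277, -0.636]
contact_force: [0.8, -0.1, 0.5]
width: 0.0853
[ 0.069  0.5    1.636 -0.865  1.193  0.433] [ 0.632 -0.145  0.155]
dpos cm [-15.333 -12.965   7.983] dr [ 0.004  0.786 -0.003]
dpos cm [ -8.254 -19.691  12.234] dr [ 0.004  0.786 -0.003]
[ 0.639 -0.232  0.11 ] 190 [ 0.611 -0.258  0.1  ] [ 0.666 -0.204  0.118]
```

```bash
python3 -m creep '{"delta_pos":[[-3.5,0,3.5],[-7,0,7],[-10.5,0,10.5],[-11,-4,11.5],[-10,-8,12],[-9,-12,12],[-8.5,-16,12],[-8.3,-19.7,12.2],[-8.3,-19.7,12.2],[-8.3,-19.7,12.2]],"dr":[[0,0,0],[0,0,0],[0,0.13,0],[0,0.26,0],[0,0.39,0],[0,0.52,0],[0,0.65,0],[0,0.786,0],[0,0.786,0],[0,0.786,0]]}'
python3 - <<'E'
from t import *
s=manip.get_state();print(s['qpos'])
M=Rt([0,0,-1],[np.cos(.047),np.sin(.047),0])
plan([.437,-.1835,.1455],M)
E
```

```text
clock: 20.35
position: [0.4366, -0.1855, 0.2994]
ee_rot: [0.513, 0.488, 0.511, -0.488]
contact_force: [0.5, 0.4, -0.1]
width: 0.0852
[-0.548  0.087  1.579 -0.     1.472 -0.597]
dpos cm [15.391  0.014 -0.228] dr [ 0.001  0.002 -0.002]
```

```bash
python3 -m creep '{"delta_pos":[[3,0,-0.1],[6,0,-0.2],[9,0,-0.2],[11,0,-0.2],[12.5,0,-0.2],[13.5,0,-0.2],[14.5,0,-0.2],[15.2,0,-0.2],[15.2,0,-0.2]],"dr":[[0,0,0],[0,0,0],[0,0,0],[0,0,0],[0,0,0],[0,0,0],[0,0,0],[0,0,0],[0,0,0]]}'
python3 -m creep '{"delta_pos":[[0,0,0],[0,0,0],[0,0,0],[0,0,0],[0,0,0],[0,0,0],[0,0,0],[0,0,0]],"dr":[[0,0,0],[0,0,0],[0,0,0],[0,0,0],[0,0,0],[0,0,0],[0,0,0],[0,0,0]]}' -1 25
python3 -m creep '{"delta_pos":[[0,0.8,0],[0,2,0],[0,3.5,0],[0,5,0],[0,7,0],[0,9,0],[0,11,0],[0,13,0],[0,14.5,0],[0,15.5,0]],"dr":[[0,0,0],[0,0,0],[0,0,0],[0,0,0],[0,0,0],[0,0,0],[0,0,0],[0,0,0],[0,0,0],[0,0,0]]}'
```

```text
clock: 21.25
position: [0.4371, -0.1822, 0.1456]
ee_rot: [0.513, 0.486, 0.513, -0.487]
contact_force: [-0.5, -0.6, 0.2]
width: 0.0853
clock: 22.05
position: [0.4371, -0.183, 0.1466]
ee_rot: [0.513, 0.487, 0.512, -0.487]
contact_force: [-0.7, -0.1, 4.3]
width: 0.0135
clock: 23.05
position: [0.594, -0.1752, 0.1466]
ee_rot: [0.514, 0.487, 0.512, -0.487]
contact_force: [-3.6, -2.1, 6.5]
width: 0.0138
```

Shut should be near x ≈ 0.626.

```bash
python3 -m creep '{"delta_pos":[[0,0.5,0],[0,1,0],[0,1.5,0],[0,2,0],[0,2.3,0],[0,2.6,0],[0,2.8,0],[0,2.9,0]],"dr":[[0,0,0],[0,0,0],[0,0,0],[0,0,0],[0,0,0],[0,0,0],[0,0,0],[0,0,0]]}'
python3 -m creep '{"delta_pos":[[0,0.2,0],[0,0.4,0],[0,0.6,0],[0,0.6,0]],"dr":[[0,0,0],[0,0,0],[0,0,0],[0,0,0]]}'
```

```text
clock: 23.85
position: [0.6221, -0.1738, 0.1466]
ee_rot: [0.513, 0.487, 0.512, -0.487]
contact_force: [-2.1, -1.7, 5.7]
width: 0.0138
clock: 24.25
position: [0.6262, -0.1736, 0.1466]
ee_rot: [0.513, 0.486, 0.513, -0.488]
contact_force: [-7.1, -1.9, 7.8]
width: 0.0138
```

```bash
python3 -m creep '{"delta_pos":[[0,0.2,0],[0,0.4,0],[0,0.4,0]],"dr":[[0,0,0],[0,0,0],[0,0,0]]}'
```

```text
clock: 24.55
position: [0.6262, -0.1736, 0.1465]
ee_rot: [0.51, 0.484, 0.515, -0.49]
contact_force: [-14.6, -2.5, 11.7]
width: 0.0134
```

The window is at the shut stop: travel about 190 mm, 15 N with no further motion. Releasing and retreating.

```bash
python3 -m creep '{"delta_pos":[[0,-0.4,0],[0,-0.4,0],[0,-0.4,0],[0,-0.4,0],[0,-0.4,0],[-2,-0.4,0],[-6,-0.4,0],[-10,-0.4,0],[-15,-0.4,0],[-19,-0.4,0]],"dr":[[0,0,0],[0,0,0],[0,0,0],[0,0,0],[0,0,0],[0,0,0],[0,0,0],[0,0,0],[0,0,0],[0,0,0]]}' 1
python3 -m creep '{"delta_pos":[[0,-5,0],[0,-10,-4],[0,-15,-8],[0,-20,-12],[0,-24,-16],[0,-26,-20],[0,-26,-20],[0,-26,-20]],"dr":[[0,0,0],[0,0,0],[0,0,0],[0,0,0],[0,0,0],[0,0,0],[0,0,0],[0,0,0]]}'
python3 - <<'E'
from h import *
a=cam('top');b=cam('side')
im=np.zeros((560,800,3),np.uint8)
im[:,:400]=cv2.resize(a['pixels'][130:270,262:362],(400,560),interpolation=cv2.INTER_CUBIC)
im[:300,400:]=cv2.resize(b['pixels'][70:340,100:460],(400,300),interpolation=cv2.INTER_AREA)
u,v=px(b,[.62,-.2,.1])[0];u=int(u);v=int(v)
im[300:560,400:]=cv2.resize(b['pixels'][v-33:v+32,u-50:u+50],(400,260),interpolation=cv2.INTER_CUBIC)
cv2.imwrite('pics/end.png',im)
E
```

```text
clock: 25.55
position: [0.6273, -0.1729, 0.3392]
ee_rot: [0.514, 0.487, 0.512, -0.487]
contact_force: [0.1, -0.6, 0.1]
width: 0.0852
clock: 26.35
position: [0.3532, 0.0165, 0.3368]
ee_rot: [0.514, 0.486, 0.514, -0.485]
contact_force: [0.7, 0.0, 0.0]
width: 0.0855
```

View pics/end.png

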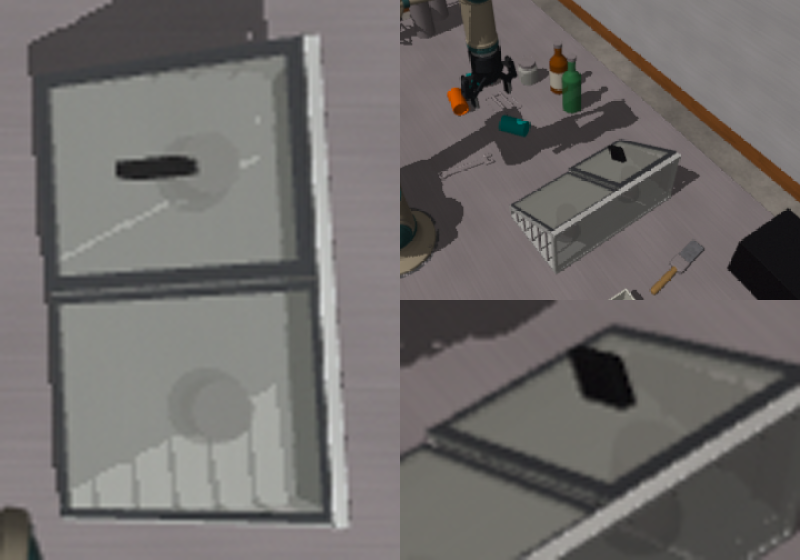

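The window is fully shut, with its far frame against the cabinet's end at (170,60). The tumbler shows through the pane at (200,170) on its peg. The bottles, jar and brush are where they were, and the arm is clear, so I hand in.

```bash
python3 -c "
from rig import manip
print(manip.sign_off())"
```

```text
the job is handed in; nothing more can be done
None
```

The job is done and handed in at about 26 s on the robot's clock, out of the 72 s allowed.

- **Window opened:** I gripped the handle and slid the window from about 45 mm open to its stop. There it pushed back with 13 N and moved no further.
- **Tumbler placed:** I took the steel tumbler off the cradle, turned it mouth down and lowered it over the free peg until it pushed back with about 12 N. I then eased off and opened the fingers. Before the window closed, its bottom was at z = 0.110 m, exactly home height, and centred within about 2 mm of the peg.
- **Window shut:** I slid it about 190 mm to the shut stop, where it pushed back with 15 N and moved no further. I then let go and drew the arm clear.

**Last checks:** the final pictures show the window frame against the cabinet's end and the tumbler's outline at its peg through the pane. The bottles, jar, brush and look-alikes looked undisturbed. The highest force I read was about 19 N, at the shut stop, but I only read it at the end of each move. No check failed or disagreed. The one limit is that once the window was shut I could judge the tumbler only by sight through the pane.

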